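# Tack-cure two moulds under a fixed lamp and raise the eye shield

## Task

Slide the carrier by its grip post to bring the centre of the round mould under the tip of the curing lamp and keep it there for at least two seconds; then bring the centre of the square mould under the tip and leave it there for its long cure. Then fold the amber eye shield beside the station up until it stands upright. Do not bump the lamp, and leave the brush box and the jar where they are.

Things in the scene. Friction and masses are not known exactly. Their poses are not given: they have to be found in the camera images.
- station: Fixed aluminium base plate, 300 x 360 x 15 mm (x from -170 to +130 mm, y from -180 to +180 mm). Origin on the bench under the middle of the slides; its x points away from the robot (turned by up to 0.25 rad), y to the left, z up. It carries the slides and, along its left (+y) side, the shield.
- cross_slide (a joint): Position (m) of the lower dark steel slide along the station's y: 0 is the middle, stops at -0.08 and +0.08; it carries the carrier. About 1.5 N of friction, stays where it is left.
- carrier (a joint): Position (m) of the carrier along the station's x on the cross slide: 0 is the middle, stops at -0.05 and +0.05; 1.5 N of friction, stays where left. It is a white plate 140 (x) x 180 (y) mm, upper face 51 mm over the bench, with a 45 mm wide tongue toward the robot for the grip post; a round and a square steel mould are fixed on it. It keeps the station's yaw.
- grip_top (a point): Centre of the top face of the black grip post: square, 26 x 26 mm, sides along the station's x and y, 55 mm tall; its top is 106 mm over the bench and it stands on the tongue, 140 mm from the carrier's middle toward the robot.
- round_centre (a point): Centre of the upper face, 63 mm over the bench, of the round steel mould: 60 mm across, 12 mm thick, with a black filling 24 mm across in the middle. In station axes it lies 170 mm in x and +45 mm in y from the grip post.
- square_centre (a point): Centre of the upper face, 63 mm over the bench, of the square steel mould: 60 x 60 mm, 12 mm thick, with a black filling 24 x 24 mm in the middle. In station axes it lies 110 mm in x and -45 mm in y from the grip post.
- lamp: Fixed lamp on a stand. Origin on the bench straight below the lamp's tip. White round foot 84 mm across, 190 mm farther from the robot (lamp's +x), behind the station, with an 18 mm post; a thin level arm 235 mm over the bench reaches back from it and holds a white wand 28 mm across, its top 250 mm over the bench, pointing straight down.
- lamp_tip (a point): Centre of the lower end of the lamp's dark light guide, 12 mm across, 75 mm over the bench, 12 mm above the moulds.
- shield (a joint): Angle (rad) of the eye shield about its hinge: 0 is lying level, outward (to the station's +y), 1.571 is upright, more leans inward over the station; stops at 0 and 2.1, none at upright. It starts leaning outward. Stiff hinge, 0.22 N m of friction; it stays where it is left.
- shield_hinge (a point): Middle of the shield's hinge line, which runs along the station's x, 20 mm over the bench; fixed to the station.
- shield_edge (a point): Middle of the shield's free edge, 120 mm from the hinge line. The shield is an amber clear panel in a grey frame, 140 mm long (along the hinge), 120 mm high, 8 mm thick.
- brush_box: Bystander, loose: box of brushes 90 x 80 mm, 100 mm tall, white below and clear above; origin at the centre of its underside.
- jar: Bystander, loose: amber jar, 64 mm across, 75 mm tall; origin at the centre of its underside.
There are look-alikes about, which are no part of the job. Leave any red look-alike of the lamp alone.

How it is judged:
By the outcome, as a careful person would: the job done as asked, in the order asked, and still so for the second after the job is handed in, with the robot touching nothing.
It also fails if it takes over 61 s, if anything falls off the work surface, if the arm or the gripper's body presses on something with over 40 N, if the wrist force passes 120 N, or if a joint passes its speed limit or range.

## Robot

A 6-joint arm with a two-finger parallel gripper is mounted at the origin on the work surface. World frame = base frame: x ahead of the robot, y to its left, z up, the work surface at z = 0. Lengths are in m, angles in rad, forces in N, time in s.
With the tool pointing down it reaches from about 0.3 to 0.875 m from the base axis. Payload 4.2 kg.
Tool frame: the origin (TCP) lies on the centre line of the jaws, within the pads' length; the fingertips stand 11 mm ahead of it and the grasp point (between the pads) lies 8 mm behind it; z points along the fingers, y is the line along which they close (so a half turn about z gives the same grasp; the last joint's range is limited). The gripper opens to 85 mm and grips with 20 to 120 N. Pads are 22 mm wide; open, the fingers measure 114 mm over their backs; the gripper's body (76 mm by 85 mm) begins 54 mm behind the grasp point. The pads swing forward as they close: fully open they stand 13 mm farther back than shut.
Start: joints at [1.19, 0.32, 1.565, -0, 1.257, -0.02], TCP at [0.203, 0.538, 0.242] pointing down, gripper open.
Joint ranges: [-3.11, 3.11], [-0.84, 2.01], [0.21, 2.61], [-1.34, 4.49], [0.05, 2.63], [-2.56, 2.56]. Speed limits (rad/s): [2.57, 2.57, 3.14, 3.14, 3.14, 3.14].

## Interface

Orientations are given as a 3x3 rotation matrix whose columns are the frame's x, y, z axes.
In Python, from plant import get_state, optics, workorder gives the robot as it stands. The module is installed in compiled form; this text tells all that it offers.
- The arm moves only by the shell command python3 -m crank 'ROWS' [FORCE]. ROWS is JSON, a list that holds one entry, the list of rows, each a list of 5 numbers: the gripper's target within -1 to 1 (fully open at 1, half-way at 0, shut at -1), then the shift along the tool's x, y, z in mm, then the turn about the tool's z in degrees. In form: [[[grip, tx, ty, tz, twist], ...]]. A call has 1 to 20 rows; each row is the pose to reach, as a shift and turn from the pose commanded when the call began, along the tool's axes at that moment; what a row does not reach only later rows make up. A row lasts 1/10 s, in which the tool goes at most 50 mm and 8.59 degrees, less where a joint would pass 70% of its speed; a pose out of reach is approached as far as the arm can. A call with a gripper value outside its range is refused whole. The fingers move at their own pace and stop on an object; FORCE is the grip in N (left out, the last holds). Time passes only in rows, so rows that repeat a pose let the fingers close. It gives the time, the measured TCP pose, the force, the opening and the grip force at its end, in the units of the state.
- get_state(): the state, without advancing time (a new reading comes with each control period).
- optics.grab_frame(name): name is "scene" or "top" or "wrist"; returns a dict with "img" (420x560x3 uint8, blue, green, red), "range_z" (420x560 float32, m along the optical axis (not along the pixel's ray), 0 where there is no reading), "K" (3x3 intrinsics, pixels), "R" (3x3) and "t" (3): a world point X has camera coordinates R X + t. Camera axes: x right, y down, z forward; pixel columns grow to the right and rows downward; lengths in m; the calibration is good to about 2 mm. A picture is of the moment at which its call begins.
- workorder.close_job(): hands the job in; it is judged then, once.
The state is a dict: "t": time; "joints": joint angles; "qd": joint speeds; "tau": joint torques, N m; "tcp_pos": TCP position; "tcp_rot": TCP orientation; "wrist_force": force on the tool from outside, world axes, zero at the start; "moment": the same for the moment, N m; "gripper_width": opening from 0.0 (shut) to 1.0 (fully open); "finger_force": force on a finger pad.
Only numpy, scipy, OpenCV 4.12 (cv2) and the standard library are available. Lean on these libraries where they do the work, as an engineer would, in place of code of your own. Each camera call takes 0.05 s, during which the arm holds its last target. There are 200 camera calls.

## Working session

There is one attempt and no reset: what is moved stays moved. The work goes in short steps, Python scripts to look and compute and a shell command to move; the robot and the scene stay as the last step left them, time stands still between calls to the robot, and variables do not carry over. Pictures are saved under pics/ and viewed, at most 10 in all, crops included, and the job is handed in when it is done.

```bash
mkdir -p pics; cat > h.py <<'E'
import numpy as np, cv2
from plant import get_state, optics, workorder
def grab(n,save=None):
    f=optics.grab_frame(n)
    if save: cv2.imwrite('pics/'+save,f['img'])
    return f
def ray(f,u,v,z):
    c=-f['R'].T@f['t']; d=f['R'].T@np.linalg.inv(f['K'])@np.array([u,v,1.])
    return c+d*(z-c[2])/d[2]
def proj(f,X):
    p=f['K']@(f['R']@np.array(X,float)+f['t']); return p[:2]/p[2]
def cloud(f):
    h,w=f['range_z'].shape; v,u=np.mgrid[:h,:w]; z=f['range_z']
    P=np.stack([u,v,np.ones_like(u)],-1)@np.linalg.inv(f['K']).T*z[...,None]
    return (P-f['t'])@f['R']
E
python3 - <<'E'
from h import *
for n in('top','scene'):
    f=grab(n,n+'0.png'); np.savez(n+'0.npz',**f); print(n,-f['R'].T@f['t'])
s=get_state(); print(s['t'],s['tcp_pos'],s['tcp_rot'])
E
```

```text
top [ 0.2234158  -0.01541009  0.99111437]
scene [ 1.14725443 -0.11265479  0.8986438 ]
0.1 [0.20282788 0.53759625 0.2415624 ] [[-9.35617731e-01  3.53014275e-01 -6.18911064e-04]
 [ 3.53014814e-01  9.35616548e-01 -1.48842236e-03]
 [ 5.36290910e-05 -1.61107913e-03 -9.99998701e-01]]
```

View pics/top0.png

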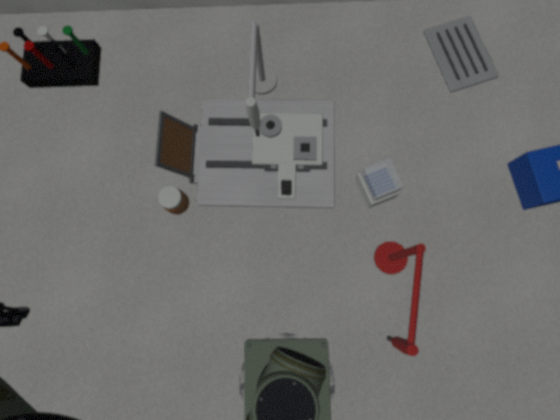

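View pics/scene0.png

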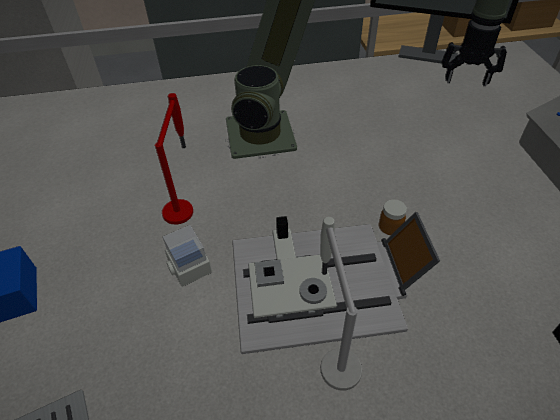

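The top view shows the station at about (265,153), the grip post at (287,187), the round mould at (270,125), the square mould at (305,148) and the white lamp's tip near (257,133). The amber shield is at (177,145), the jar at (172,200) and the brush box at (380,182).
Look-alikes:
- The red lamp, at (390,257) to (412,350), could be taken for the lamp. I choose the white one.
- The black pen box (60,62), grey slotted plate (460,52) and blue box (535,175) are no part of the job.
- For the post, the dark slide rails at (230,122) and (230,164) are the only confusers. The post is the black square on the tongue at (287,187).

Next is a close crop to check this choice.

```bash
python3 - <<'E'
from h import *
a=cv2.imread('pics/top0.png')[80:230,145:345]; b=cv2.imread('pics/scene0.png')[190:390,220:450]
a=cv2.resize(a,None,fx=4,fy=4,interpolation=cv2.INTER_CUBIC)
cv2.imwrite('pics/c_top.png',a)
b=cv2.resize(b,None,fx=3,fy=3,interpolation=cv2.INTER_CUBIC)
cv2.imwrite('pics/c_sc.png',b)
f=dict(np.load('top0.npz')); P=cloud(f)
for u,v in[(287,187),(290,170),(270,132),(305,148),(257,133),(253,102),(255,118),(163,115),(160,165),(190,130),(177,145)]: print(u,v,P[v,u].round(3))
E
```

```text
287 187 [ 0.462 -0.011  0.107]
290 170 [ 0.52  -0.02   0.054]
270 132 [0.621 0.03  0.061]
305 148 [ 0.574 -0.059  0.064]
257 133 [0.605 0.06  0.093]
253 102 [0.608 0.055 0.249]
255 118 [0.598 0.056 0.194]
163 115 [0.647 0.289 0.119]
160 165 [0.521 0.292 0.116]
190 130 [0.643 0.243 0.037]
177 145 [0.588 0.266 0.072]
```

View pics/c_top.png

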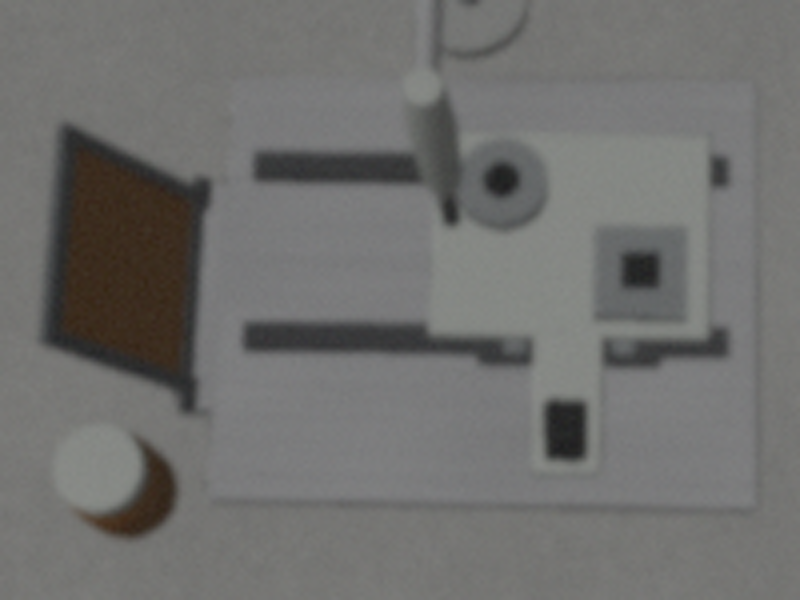

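View pics/c_sc.png

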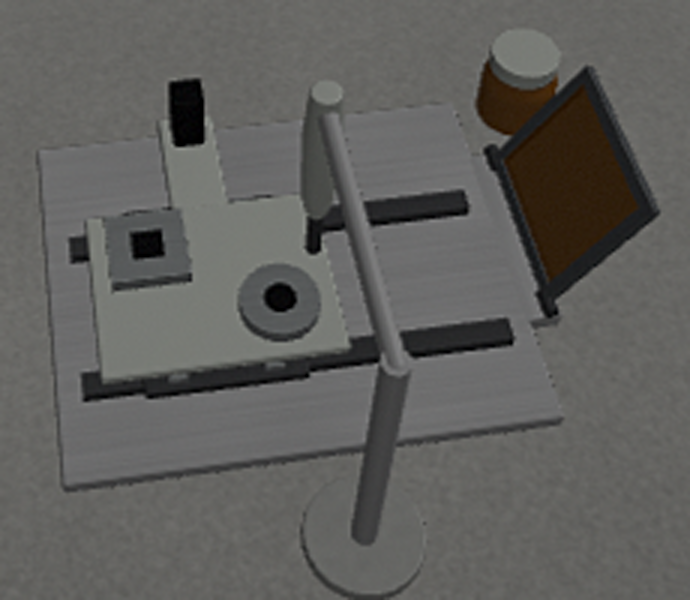

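The crops confirm the picks. In the top crop the black post top is at (566,420), the round filling at (502,179), the square filling at (641,270) and the tip end at (452,222). In the scene crop the tip is at (313,248), the fillings at (281,297) and (148,244), and the shield leans outward.

```bash
python3 - <<'E'
from h import *
f=dict(np.load('top0.npz')); g=dict(np.load('scene0.npz'))
T=lambda u,v,z:ray(f,u/4-.375+145,v/4-.375+80,z)
S=lambda u,v,z:ray(g,u/3-.33+220,v/3-.33+190,z)
pr=lambda n,*p:print(n,*[q.round(4) for q in p])
pr('round',T(502,179,.063),S(281,297,.063))
pr('square',T(641,270,.063),S(148,244,.063))
pr('tip',T(451,220,.075),S(313,247,.075))
r=T(502,179,.063);q=T(641,270,.063);d=r-q; print(np.hypot(*d[:2]),'yaw',np.arctan2(d[1],d[0])-np.arctan2(.09,.06))
r=S(281,297,.063);q=S(148,244,.063);d=r-q; print(np.hypot(*d[:2]),'yaw',np.arctan2(d[1],d[0])-np.arctan2(.09,.06))
c=[T(u,v,.015) for u,v in((234,82),(752,82),(211,500),(755,508))]
pr('corners',*c); a=c[0]-c[1]; b=c[2]-c[3];e=c[1]-c[3]
for k in(a,b):print(np.hypot(*k[:2]),-np.arctan2(k[0],k[1]))
print(np.hypot(*e[:2]),np.arctan2(e[1],e[0]))
P=cloud(f); m=(P[...,2]>.098)&(P[...,2]<.112)&(abs(P[...,0]-.46)<.03)&(abs(P[...,1]+.01)<.03)
pr('post',P[m].mean(0)); print(m.sum(), cv2.minAreaRect((P[m][:,:2]*1000).astype(np.float32)))
m=f['range_z']>0
for n,h,X in(('top',f,P),('scene',g,cloud(g))):
    m=(X[...,2]>.03)&(X[...,2]<.2)&(X[...,1]>.2)&(X[...,1]<.33)&(X[...,0]>.5)&(X[...,0]<.72)
    Q=X[m]; c=Q.mean(0); w=np.linalg.svd(Q-c,full_matrices=0)[2]
    print(n,len(Q),c.round(3),w.round(3),Q.min(0).round(3),Q.max(0).round(3))
for n,u,v,z in(('hinge ends top',203,192,.02),('',187,392,.02),('edge',66,125,.12),('',43,343,.12)): pr(n,T(u,v,z))
for n,u,v,z in(('hinge ends sc',545,305,.02),('',492,152,.02)): pr(n,S(u,v,z))
m=(P[...,2]>.03)&(abs(P[...,0]-.47)<.06)&(abs(P[...,1]-.28)<.05); pr('jar',P[m].min(0),P[m].max(0))
E
```

```text
round [0.6409 0.029  0.063 ] [0.6362 0.0312 0.063 ]
square [ 0.5769 -0.0585  0.063 ] [ 0.5723 -0.0567  0.063 ]
tip [0.6088 0.061  0.075 ] [0.6061 0.0618 0.075 ]
0.10836881833510312 yaw -0.0434229852526995
0.10858118132644491 yaw -0.04062619220159813
corners [0.7389 0.2152 0.015 ] [ 0.7279 -0.1398  0.015 ] [0.4445 0.224  0.015 ] [ 0.4315 -0.1297  0.015 ]
0.3552078206601533 -0.030967346388960072
0.3538804265413958 -0.03662774470738382
0.29661793778038786 -0.034185147423708886
post [ 0.4679 -0.0091  0.1051]
114 ((468.19110107421875, -9.130911827087402), (23.897262573242188, 24.324541091918945), 88.95287322998047)
top 1942 [0.586 0.271 0.081] [[-0.999  0.05   0.014]
 [ 0.038  0.506  0.862]
 [ 0.036  0.861 -0.507]] [0.516 0.235 0.03 ] [0.658 0.305 0.128]
scene 2339 [0.589 0.269 0.081] [[ 0.999 -0.035  0.006]
 [ 0.013  0.508  0.861]
 [-0.033 -0.861  0.508]] [0.512 0.234 0.03 ] [0.657 0.305 0.131]
hinge ends top [0.6567 0.2334 0.02  ]
 [0.5166 0.2404 0.02  ]
edge [0.6582 0.2935 0.12  ]
 [0.5188 0.3015 0.12  ]
hinge ends sc [0.654  0.2331 0.02  ]
 [0.5057 0.2422 0.02  ]
jar [0.4222 0.2414 0.03  ] [0.53   0.3086 0.1257]
```

Yaw is about -0.037 rad, and both views agree to within a few mm. The mould spacing of 108.4 mm matches the nominal 108.2, and the post top is at z = 0.105. The shield is at about 60°. I'll move above the post with the jaws set to close along the station's x.

```bash
python3 -m crank '[[[1,-441,-418,0,71.4],[1,-441,-418,0,71.4],[1,-441,-418,0,71.4],[1,-441,-418,0,71.4],[1,-441,-418,0,71.4],[1,-441,-418,0,71.4],[1,-441,-418,0,71.4],[1,-441,-418,0,71.4],[1,-441,-418,0,71.4],[1,-441,-418,0,71.4],[1,-441,-418,0,71.4],[1,-441,-418,0,71.4],[1,-441,-418,0,71.4],[1,-441,-418,0,71.4],[1,-441,-418,0,71.4],[1,-441,-418,60,71.4],[1,-441,-418,95,71.4],[1,-441,-418,95,71.4]]]' 40; python3 - <<'E'
from h import *
f=grab('wrist'); s=get_state(); print(s['tcp_pos'],s['tcp_rot'].round(4)); P=cloud(f)
m=(P[...,2]>.098)&(P[...,2]<.112)&(abs(P[...,0]-.46)<.03)&(abs(P[...,1]+.01)<.03)
print('cam',-f['R'].T@f['t'],m.sum(),P[m].mean(0) if m.any() else 0, P[m].min(0),P[m].max(0)); cv2.imwrite('pics/w1.png',f['img'])
E
```

```text
t: 1.9
tcp_pos: [0.4629, -0.0069, 0.1429]
tcp_rot: [[0.034, 0.999, -0.013], [0.999, -0.034, 0.001], [0.001, -0.013, -1.0]]
wrist_force: [-0.7, -0.4, -1.0]
gripper_width: 1.0
finger_force: 0.0
[ 0.46572169 -0.00717283  0.14587779] [[ 3.370e-02  9.994e-01 -6.100e-03]
 [ 9.994e-01 -3.370e-02  6.000e-04]
 [ 4.000e-04 -6.200e-03 -1.000e+00]]
cam [0.46716113 0.0723783  0.27379507] 1733 [ 0.46624201 -0.00616719  0.10466926] [ 0.45312403 -0.02112697  0.09809385] [0.47939854 0.00547513 0.10755639]
```

```bash
python3 -m crank '[[[1,0,0,30,0],[1,0,0,50,0],[1,0,0,65,0],[1,0,0,65,0],[-1,0,0,65,0],[-1,0,0,65,0],[-1,0,0,65,0],[-1,0,0,65,0],[-1,0,0,65,0],[-1,0,0,65,0],[-1,0,0,65,0],[-1,0,0,65,0]]]' 50; python3 -m crank '[[[-1,0,-10,0,0],[-1,0,-20,0,0],[-1,0,-28,0,0],[-1,0,-32,0,0],[-1,10,-32,0,0],[-1,20,-32,0,0],[-1,27,-32,0,0],[-1,30,-32,0,0],[-1,30,-32,0,0],[-1,30,-32,0,0]]]'
python3 - <<'E'
from h import *
f=grab('top'); g=grab('scene'); np.savez('top1.npz',**f); np.savez('scene1.npz',**g)
print(proj(f,[.607,.061,.063]),proj(g,[.607,.061,.063]))
a=cv2.resize(f['img'][95:170,220:320],None,fx=4,fy=4,interpolation=cv2.INTER_CUBIC)
b=cv2.resize(g['img'][230:305,280:380],None,fx=4,fy=4,interpolation=cv2.INTER_CUBIC)
cv2.imwrite('pics/c1.png',cv2.convertScaleAbs(np.hstack([a,b]),alpha=1.6))
E
```

```text
t: 3.15
tcp_pos: [0.4683, -0.0088, 0.0831]
tcp_rot: [[0.037, 0.999, 0.001], [0.999, -0.037, 0.0], [0.0, 0.001, -1.0]]
wrist_force: [-1.1, 1.0, 6.4]
gripper_width: 0.296
finger_force: 52.8
t: 4.15
tcp_pos: [0.4366, 0.0227, 0.083]
tcp_rot: [[0.037, 0.999, 0.001], [0.999, -0.037, 0.001], [0.001, 0.001, -1.0]]
wrist_force: [-1.0, 1.5, 9.0]
gripper_width: 0.299
finger_force: 52.9
[257.76358747 137.13502918] [323.49615877 275.47424322]
```

View pics/c1.png

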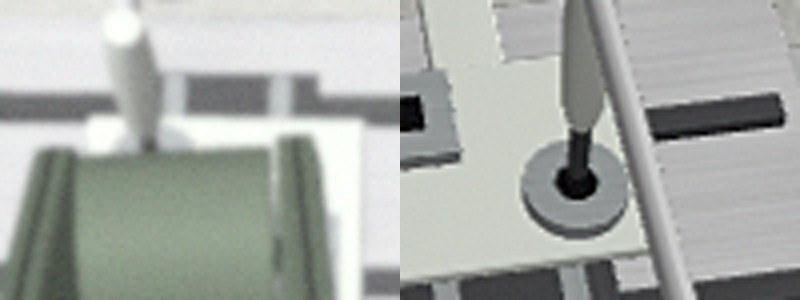

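The right half (scene) shows the tip end at about (577,187), over the filling centred at about (576,182). In the left half (top) the arm hides the mould. I'll refine the offset using the wand top as well.

```bash
python3 - <<'E'
from h import *
f=dict(np.load('top0.npz')); g=dict(np.load('scene0.npz')); g1=dict(np.load('scene1.npz'))
T=lambda u,v,z:ray(f,u/4-.375+145,v/4-.375+80,z)
S=lambda u,v,z:ray(g,u/3-.33+220,v/3-.33+190,z)
print('wandtop',T(422,87,.25).round(4),S(327,95,.25).round(4))
def blob(h,x0,x1,y0,y1,th=55):
    m=(h['img'].max(2)<th)[y0:y1,x0:x1].astype(np.uint8)
    print('\n'.join(''.join('.#'[k] for k in r) for r in m))
print('top tip');blob(f,250,264,122,140)
print('sc tip');blob(g,316,332,258,278)
# round filling / mould by depth-independent fit, scene1: print gray of column region
c=g1['img'].max(2)[260:290,308:340]; print(c[::1,::2])
for X in((.6082,.0614,.063),):print(proj(g1,X))
def fill(h,u,v,r):
    w=h['img'].max(2).astype(int)[v-r:v+r+1,u-r:u+r+1]; ys,xs=np.nonzero(w<30); return u-r+xs.mean(),v-r+ys.mean(),len(xs),xs.min()+u-r,xs.max()+u-r,ys.min()+v-r,ys.max()+v-r
print(fill(g,313,289,7),fill(g1,324,275,8))
E
```

```text
wandtop [0.609  0.0612 0.25  ] [0.6093 0.0613 0.25  ]
top tip
..............
..............
..............
..............
..............
..............
..............
..............
.......#......
......##......
.......##.....
.......##.....
.......##.....
..............
..............
..............
..............
..............
sc tip
................
..............##
..............##
.............###
.......#....####
.......#########
.......#########
.......#########
......##########
.......#####....
......#####.....
......#####.....
......#####.....
......#####.....
......#####.....
......#####.....
.......##.......
................
................
................
[[129 129 128 128 129 129 133  73  76  75  67 131 134  63  84 108]
 [129 128 129 129 128 130 132 108  76  75  94 131 132  69  77 105]
 [130 129 130 128 128 129 131  70  77  80 127 129 130 101  70 103]
 [129 128 129 129 129 129 132  68  29  27 131 130 130  98  66  99]
 [129 128 129 130 130 132 138  70  17  15 132 131 129 135  60  98]
 [129 129 129 131 132 114  95  41  24  19 122 132 130 137  57  95]
 [129 130 129 132 1
[... 1162 characters left out ...]
 93  92  96  80 124 132]
 [128 130 106  42  81  96  93  93  92  93  96  94  93  54 130 131]
 [129 129 133  57  52  86  98  97  96  97  99 101  64  85 131 129]
 [128 129 132 115  44  54  66  93  99 101  81  57  48 127 130 130]
 [127 130 129 132  82  48  52  56  55  57  55  49  83 131 128 129]
 [129 128 129 132 132  75  47  51  51  53  46  80 132 129 127 128]
 [129 128 129 129 132 133 117  65  66  67 101 131 131 128 128 128]]
[323.79890428 275.89011024]
(np.float64(312.94444444444446), np.float64(288.84722222222223), 72, np.int64(308), np.int64(318), np.int64(285), np.int64(293)) (np.float64(323.78823529411767), np.float64(273.8), 85, np.int64(319), np.int64(328), np.int64(267), np.int64(279))
```

Converting both to x gives 0.6075 for the tip and 0.607 for the filling, so they agree within about 1 mm. I'll dwell for 2.4 s, then move to the square mould (+60 mm in x, +90 mm in y).

```bash
python3 -m crank '[[[-1,0,0,0,0],[-1,0,0,0,0],[-1,0,0,0,0],[-1,0,0,0,0],[-1,0,0,0,0],[-1,0,0,0,0],[-1,0,0,0,0],[-1,0,0,0,0],[-1,0,0,0,0],[-1,0,0,0,0],[-1,0,0,0,0],[-1,0,0,0,0],[-1,0,0,0,0],[-1,0,0,0,0],[-1,0,0,0,0],[-1,0,0,0,0],[-1,0,0,0,0],[-1,0,0,0,0],[-1,0,0,0,0],[-1,0,0,0,0]]]'; python3 -m crank '[[[-1,0,0,0,0],[-1,0,0,0,0],[-1,0,0,0,0],[-1,0,0,0,0],[-1,12,0,0,0],[-1,27,0,0,0],[-1,42,0,0,0],[-1,57,0,0,0],[-1,72,0,0,0],[-1,84,0,0,0],[-1,90,0,0,0],[-1,90,12,0,0],[-1,90,27,0,0],[-1,90,42,0,0],[-1,90,54,0,0],[-1,90,60,0,0],[-1,90,60,0,0],[-1,90,60,0,0],[-1,90,60,0,0]]]'
python3 - <<'E'
from h import *
g=grab('scene'); np.savez('scene2.npz',**g)
c=g['img'].max(2)
print(c[262:290,308:340:2])
print(proj(g,[.6075,.0614,.063]))
E
```

```text
t: 6.25
tcp_pos: [0.4366, 0.0226, 0.083]
tcp_rot: [[0.037, 0.999, 0.001], [0.999, -0.037, 0.001], [0.001, 0.001, -1.0]]
wrist_force: [-1.6, 2.5, 7.3]
gripper_width: 0.298
finger_force: 52.9
t: 8.15
tcp_pos: [0.5008, 0.1103, 0.0831]
tcp_rot: [[0.037, 0.999, 0.002], [0.999, -0.037, 0.001], [0.001, 0.002, -1.0]]
wrist_force: [1.9, 1.7, 5.3]
gripper_width: 0.299
finger_force: 52.6
[[ 42  42  21  46  45  42  67  54  80  85  37 103 140 105  73 106]
 [ 41  45  19  43  42  42  51  52  31  32  43  72 111  89  67 103]
 [ 43  44  23  41  36  34  42  55  24  17 105  96  96 128  62 100]
 [ 37  36  30  51  78 108 108  43  24  21 100  97  95 101  60  97]
 [ 74 107 111  98  98 100 100  44  26  19  96  96  96  99  66  93]
 [ 90 100  97  97  94  95  95  43  26  18  93  93  94  98  61  87]
 [ 93  96  93  94  95  93  95  33  27  22  97  94  96  96  75  83]
 [ 94  92  93  92  92  94  98  33  26  22 102  97  97  95  81  77]
 [ 93  87  93  94  94  98 106  37  24  27  77  97  96  97  59  71]
 [139  86  94  96  95  66  63  23  28  28  50 101  98  98  74  67]
 [140  96  96  96  98  37  11  21  26  31   1 100 
[... 484 characters left out ...]
]
 [132 116  89  96  98 102  33  45  72 101 104 102  98  98  97 104]
 [132 140 100  95  96  99 100 104 102 102 100  99  98  98  99 103]
 [132 141 100  98  97  96  99 100 100  97  99  99  98  97  98  99]
 [131 139  89  97  97  97  98  97  98  97  96  98  97  96  97  99]
 [131 137  64  97  96  98  96  95  97  98  98  97  97  96  98  98]
 [133 136  46  99  97  96  97  97  97  96  98  96 100 105 103 104]
 [132 134  53 100  98  98  98  97  99 102 103 104  75  58  50  58]
 [132 133  72 100 100 102 103 106  80  65  51  60  58  55  50  50]
 [133 134  93 104  82  66  51  59  54  53  51  50  49  45  88  89]
 [133 132  94  57  58  55  52  51  49  48  81  92  95 137 137 135]]
[323.72419276 275.63095503]
```

The square filling is centred at (324,275.4) against the predicted (323.7,275.6). Next I release, lift, and go outside the shield with the gripper shut.

```bash
python3 -m crank '[[[0.2,0,0,0,0],[0.2,0,0,0,0],[0.2,0,0,0,0],[0.2,0,0,0,0],[0.2,0,0,-20,0],[0.2,0,0,-60,0],[0.2,0,0,-110,0],[0.2,0,0,-130,0],[-1,0,0,-130,0],[-1,45,10,-130,0],[-1,90,25,-130,0],[-1,135,40,-130,0],[-1,180,55,-130,0],[-1,225,70,-130,0],[-1,258,74,-130,0],[-1,258,74,-130,0],[-1,258,74,-85,0],[-1,258,74,-45,0],[-1,258,74,-22,0],[-1,258,74,-22,0]]]'
python3 - <<'E'
from h import *
g=grab('scene','s3.png'); f=grab('top')
a=f['img'][80:230,120:345]; b=g['img'][190:340,230:455]
cv2.imwrite('pics/c3.png',cv2.resize(cv2.convertScaleAbs(np.hstack([a,b]),alpha=1.6),(790,264)))
E
```

```text
t: 10.2
tcp_pos: [0.5804, 0.3626, 0.0985]
tcp_rot: [[0.037, 0.999, -0.01], [0.999, -0.037, -0.006], [-0.007, -0.01, -1.0]]
wrist_force: [-0.3, -0.5, 0.0]
gripper_width: 0.001
finger_force: 0.0
```

View pics/c3.png

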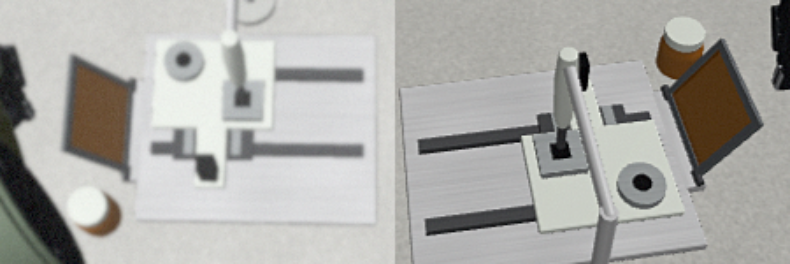

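In the top half (left) the square mould's filling is under the tip at (241,97). The shield still leans outward at (97,110), and the jar is unmoved. The shut gripper stands outside the shield. I'll push inward slowly, short of upright, and measure.

```bash
cat > sh.py <<'E'
from h import *
s=get_state(); print(s['tcp_pos'].round(4),s['wrist_force'].round(1))
for n in('scene','top'):
    X=cloud(grab(n)); m=(X[...,2]>.045)&(X[...,2]<.15)&(X[...,1]>.205)&(X[...,1]<.31)&(X[...,0]>.515)&(X[...,0]<.655)&(abs(X[...,0]-.585)>.03)
    Q=X[m]
    if len(Q)<50: print(n,len(Q)); continue
    st=np.stack([Q[:,0]*.9993-Q[:,1]*.037,Q[:,0]*.037+Q[:,1]*.9993,Q[:,2]],1)
    c=np.median(st,0); st=st[abs(st[:,1]-c[1])<.05]
    # fit y = a + b z + d x robustly
    A=np.c_[np.ones(len(st)),st[:,2],st[:,0]]; k=np.ones(len(st),bool)
    for _ in range(6):
        p=np.linalg.lstsq(A[k],st[k,1],rcond=None)[0]; r=abs(A@p-st[:,1]); k=r<max(.004,1.5*np.median(r))
    print(n,k.sum(),len(st),'angle deg',90-np.degrees(np.arctan(p[1])),'res',r[k].mean(),'ztop',np.percentile(st[k,2],98))
E
python3 sh.py
python3 -m crank '[[[-1,-20,0,0,0],[-1,-40,0,0,0],[-1,-50,0,0,0],[-1,-58,0,0,0],[-1,-66,0,0,0],[-1,-74,0,0,0],[-1,-82,0,0,0],[-1,-90,0,0,0],[-1,-95,0,0,0],[-1,-100,0,0,0],[-1,-103,0,0,0],[-1,-103,0,0,0]]]'
python3 sh.py
```

```text
[0.5835 0.3646 0.1039] [-0.3  0.4  0.2]
scene 1055 1138 angle deg 60.272148967469526 res 0.0014189121285427921 ztop 0.1269425166411727
top 878 935 angle deg 60.2750403305845 res 0.0014236898831840143 ztop 0.12526145012521586
t: 11.6
tcp_pos: [0.5816, 0.2645, 0.1106]
tcp_rot: [[0.036, 0.999, 0.008], [0.999, -0.036, 0.006], [0.006, 0.007, -1.0]]
wrist_force: [-5.4, 6.0, 25.8]
gripper_width: -0.001
finger_force: 0.0
[0.5816 0.2645 0.1106] [-5.4  6.  25.8]
scene 714 768 angle deg 84.20599409314038 res 0.0011111644400490566 ztop 0.14273370058786292
top 462 485 angle deg 84.35252717619944 res 0.0009977580291558057 ztop 0.1405956527500935
```

The shield is at 84°, but the wrist sees 26 N upward, so the edge is riding under the finger linkage. I'll back off, raise the tool 20 mm, then push on with the pads.

```bash
python3 -m crank '[[[-1,8,0,0,0],[-1,15,0,0,0],[-1,15,0,-10,0],[-1,15,0,-20,0],[-1,15,0,-20,0],[-1,8,0,-20,0],[-1,3,0,-20,0],[-1,-1,0,-20,0],[-1,-4,0,-20,0],[-1,-6,0,-20,0],[-1,-8,0,-20,0],[-1,-8,0,-20,0]]]'
python3 sh.py
```

```text
t: 12.9
tcp_pos: [0.5795, 0.2539, 0.1242]
tcp_rot: [[0.036, 0.999, -0.0], [0.999, -0.036, -0.001], [-0.001, -0.0, -1.0]]
wrist_force: [0.8, -0.1, 0.1]
gripper_width: -0.001
finger_force: 0.3
[0.5795 0.2539 0.1242] [ 0.8 -0.1  0.1]
scene 619 670 angle deg 89.08718314538449 res 0.0011613789085994297 ztop 0.14281419437377094
top 362 382 angle deg 89.21959830365942 res 0.0009631948568787482 ztop 0.14099759307311532
```

```bash
python3 -m crank '[[[-1,-1,0,0,0],[-1,-2,0,0,0],[-1,-2,0,0,0],[-1,-2,0,0,0],[-1,10,0,0,0],[-1,40,0,0,0],[-1,80,0,0,0],[-1,80,0,-40,0],[-1,80,0,-80,0],[-1,80,0,-80,0]]]'
python3 sh.py
python3 - <<'E'
from h import *
g=grab('scene'); f=grab('top')
a=f['img'][80:230,120:345]; b=g['img'][190:340,230:455]
cv2.imwrite('pics/c4.png',cv2.resize(cv2.convertScaleAbs(np.hstack([a,b]),alpha=1.6),(790,264)))
c=g['img'].max(2); m=c<32; ys,xs=np.nonzero(m[268:284,316:334]); print(xs.min()+316,xs.max()+316,ys.max()+268)
E
```

```text
t: 14.0
tcp_pos: [0.5852, 0.3368, 0.211]
tcp_rot: [[0.035, 0.999, 0.011], [0.999, -0.035, 0.006], [0.006, 0.011, -1.0]]
wrist_force: [0.1, 0.5, 0.3]
gripper_width: 0.002
finger_force: 0.0
[0.5852 0.3368 0.211 ] [0.1 0.5 0.3]
scene 609 655 angle deg 89.79368059925041 res 0.0011630495585571508 ztop 0.1436557079524183
top 428 467 angle deg 89.70414396353587 res 0.001103906817388851 ztop 0.1417603180905751
319 329 280
```

View pics/c4.png

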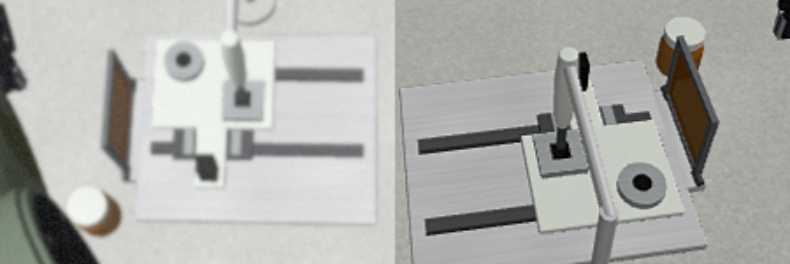

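The shield stands upright at 89.7° (scene crop, panel from (680,40) to (700,185)). The square mould is still under the tip at (561,150), the jar is in place, and the arm is clear.

```bash
python3 -c "
from plant import workorder; print(workorder.close_job())"
```

```text
the job is handed in; nothing more can be done
None
```

I handed the job in at about 14 s of robot time: the round mould was held under the lamp tip for about 2.4 s, the square mould is now under the tip, and the shield stands at 89.7°, with the lamp, jar and brush box not touched.

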